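Open the tall biscuit canister

TASK

Lift the lid off the taller of the two clear square canisters by its knob and set it down, without dropping it, in the shallow aluminium tray, flat on the tray's floor with the knob up. Leave the tall canister standing where it is, and leave the shorter canister and its lid alone.

Things in the scene. Friction and masses are not known exactly. Their poses are not given: they have to be found in the camera images.
- tall_lid_knob (a point): Centre of the upright round knob (26 mm diameter, 44 mm tall) on the tall canister's lid: half-way up it, 22 mm above the lid's plate, 188 mm above the table. Lid: white, plate 88 x 88 x 6 mm lying loose on the rim; under it a 68 x 68 mm plug 8 mm deep sits in the mouth, 4 mm play all round, no snap. Point is 36 mm above the plug's underside. About 80 g. z up along the knob, x, y along the plate's sides.
- tall_canister: Tall canister, clear plastic, square, 84 x 84 mm and 160 mm tall, walls 4 mm, open top, loose on the table, about 0.55 kg, biscuits inside. Origin at the centre of its underside; z up, x and y along its sides.
- tray: Shallow open aluminium tray, loose on the table, about 0.6 kg, outside 240 mm (its x) by 170 mm (its y) by 25 mm tall, walls and floor 3 mm. Origin at the centre of its underside, z up. It is wide enough for the lid at any yaw. With the lid lying flat on its floor the knob's centre is 39 mm above this origin.
- short_lid_knob (a point): Centre of the knob of the short canister's lid, half-way up the knob. This lid is identical to the other; its canister is alike too (84 x 84 mm) but only 85 mm tall, so this point is 113 mm above the table. To be left alone.
Not all that is in view belongs to the job. What is shaped like the part that bears tall_lid_knob but red is not meant. Leave any blue look-alike of the tall_canister alone.

How it is judged:
On the way, in this order (a step that is already met when the one before it is completed fails the run):
1. the tall canister's lid is held and lifted at least 30 mm off its canister (contact force between the fingers and tall_lid above 0.5 N and z of tall_lid_knob in the frame of tall_canister above 0.218 m), for 0.1 s.
2. the lid, still held, is over the tray and within 20 mm of its resting height there (contact force between the fingers and tall_lid above 0.5 N and z of tall_lid_knob in the frame of tray below 0.059 m and x of tall_lid_knob in the frame of tray between -0.085 and 0.085 m and y of tall_lid_knob in the frame of tray between -0.05 and 0.05 m), for 0.05 s.
At the end, for the whole second after the job is handed in: The tall lid lies at rest in the tray: knob within 10 degrees of upright, within 6 mm of resting height and 85 by 50 mm of the tray's centre (x, y); the tray lies flat; the tall canister is upright, moved under 30 mm; the short canister's lid moved under 20 mm (x of tall_lid_knob in the frame of tray between -0.085 and 0.085 m and y of tall_lid_knob in the frame of tray between -0.05 and 0.05 m and z of tall_lid_knob in the frame of tray between 0.033 and 0.045 m and angle between tall_lid_knob's own z axis and vertical below 0.175 rad and angle between each of tray, tall_canister's own z axis and vertical below 0.1 rad and linear speed of tall_lid below 0.02 m/s and distance of tall_canister from where it was at the start of the episode below 0.03 m and distance of short_lid_knob from where it was at the start of the episode below 0.02 m); the robot touches nothing.
It fails at once if the tall canister is tipped by more than 20 degrees (angle between tall_canister's own z axis and vertical above 0.35 rad).
It fails at once if the short canister's lid is moved by more than 20 mm (distance of short_lid_knob from where it was at the start of the episode above 0.02 m).
It also fails if it takes over 35 s, if anything falls off the work surface, if the arm or the gripper's body presses on something with over 40 N, if the wrist force passes 120 N, or if a joint passes its speed limit or range.

ROBOT

A 6-joint arm with a two-finger parallel gripper is mounted at the origin on the work surface. World frame = base frame: x ahead of the robot, y to its left, z up, the work surface at z = 0. Lengths are in m, angles in rad, forces in N, time in s.
With the tool pointing down it reaches from about 0.35 to 0.725 m from the base axis. Payload 6 kg.
Tool frame: the origin (TCP) lies midway between the tips of the shut fingers; the grasp point (between the pads) lies 19 mm behind it; z points along the fingers, y is the direction in which the jaws open and shut (so a half turn about z gives the same grasp; the last joint's range is limited). The gripper opens to 85 mm and grips with 20 to 120 N. Pads are 22 mm wide; open, the fingers measure 114 mm over their backs; the gripper's body (76 mm by 85 mm) begins 54 mm behind the grasp point. The pads swing forward as they close: fully open they stand 13 mm farther back than shut.
Start: joints at [-0.91, 0.04, 0.085, 0, -1.615, -0.334], TCP at [0.193, -0.568, 0.231] pointing down, gripper open.
Joint ranges: [-2.56, 2.56], [-1.29, 2.01], [-1.08, 1.49], [-3.29, 1.98], [-2.81, -0.18], [-2.99, 2.99]. Speed limits (rad/s): [2.57, 2.57, 3.01, 3.14, 3.14, 3.14].

INTERFACE

Orientations are given as a 3x3 rotation matrix whose columns are the frame's x, y, z axes.
In Python, from cell import sensors, vision, finish_job, models gives the robot as it stands.
- The arm moves only by the tool step_arm, never from a script. Its argument "steps" is a list of rows, each a list of 7 numbers: the closure, from 0 (fully open) to 1 (shut), then the shift along the world's x, y, z in cm, then the turn, a rotation vector about the world's x, y, z in rad. A call has 1 to 20 rows; each row is the pose to reach, as a shift and turn from the pose commanded when the call began; what a row does not reach only later rows make up. A row lasts 1/10 s, in which the tool goes at most 50 mm and 8.59 degrees, less where a joint would pass 70% of its speed; a pose out of reach is approached as far as the arm can. A call with a gripper value outside its range is refused whole. The fingers move at their own pace and stop on an object; "force" is the grip in N (left out, the last holds). Time passes only in rows, so rows that repeat a pose let the fingers close. It gives the time, the measured TCP pose, the force and the opening at its end, in the units of the state.
- sensors.read_state(): the state, without advancing time (a new reading comes with each control period).
- vision.read_camera(name): name is "side" or "top" or "wrist"; returns the picture (400x640x3 uint8, red, green, blue); there is no depth.
- vision.get_calibration(name): a dict with "camera_matrix" (3x3 intrinsics, pixels), "D" ([k1, k2, p1, p2, k3] as OpenCV has them; the pictures are not rectified), "extrinsics" (4x4, takes a point from camera to world coordinates). Camera axes: x right, y down, z forward; pixel columns grow to the right and rows downward; lengths in m; the calibration is good to about 2 mm. A picture is of the moment at which its call begins: read the wrist's pose just before it. get_calibration takes no time and is no camera call; for the wrist camera it gives the pose at the moment of the call.
- finish_job(): hands the job in, once; it reports no verdict.
Trained networks look in the newest picture that a camera, given by its name, has taken for a name from the list of things; names that differ only in an ending like _2 or _b are one class to them, and where a whole thing is asked for, a point or a joint stands for the part that bears it (a point fixed in the world has none). Each returns a list of dicts, best first, with "conf" (0 to 1); they miss things now and then, are a little off and sometimes report something else, mostly with a low value. They report only what shows in the picture. A call takes as long as a camera call. They do not tell look-alikes from the thing itself.
- models.spot_in(name, camera): "position" ([column, row] in pixels, amid what is visible of it).
- models.landmark_of(name, camera): "position" ([column, row] in pixels: a listed point, or the origin of a listed thing).
The state is a dict: "time": time; "q": joint angles; "joint_velocities": joint speeds; "joint_efforts": joint torques, N m; "eef_pos": TCP position; "eef_rot": TCP orientation; "contact_force": force on the tool from outside, world axes, zero at the start; "ft_torque": the same for the moment, N m; "gripper_width": finger opening in m.
Only numpy, scipy, OpenCV 4.12 (cv2) and the standard library are available. Lean on these libraries where they do the work, as an engineer would, in place of code of your own. Each camera call takes 0.05 s, during which the arm holds its last target.

## Working session

There is one attempt and no reset: what is moved stays moved. The work goes in short steps, Python scripts to look and compute and a tool call to move; the robot and the scene stay as the last step left them, time stands still between calls to the robot, and variables do not carry over. Pictures are saved under pics/ and viewed, and the job is handed in when it is done.

Besides the shell and the picture viewer there is one more tool, called after ">>>" as name(argument=value, ...), one argument or row to a line, values as JSON. step_arm: Moves the arm, as the interface text tells. Its arguments: {"type":"object","properties":{"steps":{"type":"array","items":{"type":"array","items":{"type":"number"}}},"force":{"type":"number"}},"required":["steps"]}

```bash
mkdir -p pics; cat > h.py <<'E'
import numpy as np, cv2
from cell import sensors, vision, models
def snap(n,fn):
    im=vision.read_camera(n); cv2.imwrite('pics/'+fn,cv2.cvtColor(im,cv2.COLOR_RGB2BGR)); return im
def ray(n,px):
    c=vision.get_calibration(n); K=np.array(c['camera_matrix']);D=np.array(c['D']);T=np.array(c['extrinsics'])
    u=cv2.undistortPoints(np.array([[px]],float),K,D)[0,0]
    return T[:3,3],T[:3,:3]@np.array([u[0],u[1],1.])
def atz(n,px,z):
    o,d=ray(n,px); return o+d*(z-o[2])/d[2]
def proj(n,p):
    c=vision.get_calibration(n);T=np.linalg.inv(np.array(c['extrinsics']))
    return cv2.projectPoints(np.array(p,float).reshape(-1,1,3),cv2.Rodrigues(T[:3,:3])[0],T[:3,3],np.array(c['camera_matrix']),np.array(c['D']))[0].reshape(-1,2)
E
python3 - <<'E'
from h import *
for n in ['top','side']:
    snap(n,n+'0.png')
    for t in ['tall_lid_knob','tall_canister','tray','short_lid_knob']:
        print(n,t,[(np.round(r['position']).tolist(),round(r['conf'],2)) for r in models.landmark_of(t,n)])
    print(vision.get_calibration(n)['extrinsics'])
E
```

```text
top tall_lid_knob [([338.0, 202.0], 0.64), ([347.0, 280.0], 0.58)]
top tall_canister [([310.0, 159.0], 0.85), ([334.0, 220.0], 0.61)]
top tray [([225.0, 241.0], 0.92)]
top short_lid_knob [([471.0, 234.0], 0.92)]
[[ 0.00854895 -0.97075934  0.23990251  0.30251526]
 [-0.99995776 -0.00748952  0.00532743  0.00112623]
 [-0.0033749  -0.23993792 -0.97078237  1.07658156]
 [ 0.          0.          0.          1.        ]]
side tall_lid_knob [([374.0, 223.0], 0.72), ([271.0, 202.0], 0.61), ([318.0, 176.0], 0.56)]
side tall_canister [([255.0, 246.0], 0.95), ([317.0, 233.0], 0.61)]
side tray [([312.0, 308.0], 0.6), ([357.0, 155.0], 0.36)]
side short_lid_knob [([355.0, 154.0], 0.7)]
[[-0.97114116 -0.13224231  0.19848632  0.26532533]
 [-0.23837164  0.51028646 -0.82630908  1.03811654]
 [ 0.00798814 -0.84977627 -0.527083    0.79172862]
 [ 0.          0.          0.          1.        ]]
```

View pics/top0.png

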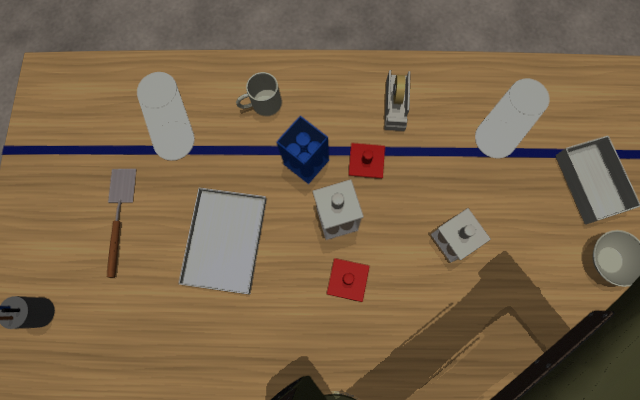

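View pics/side0.png

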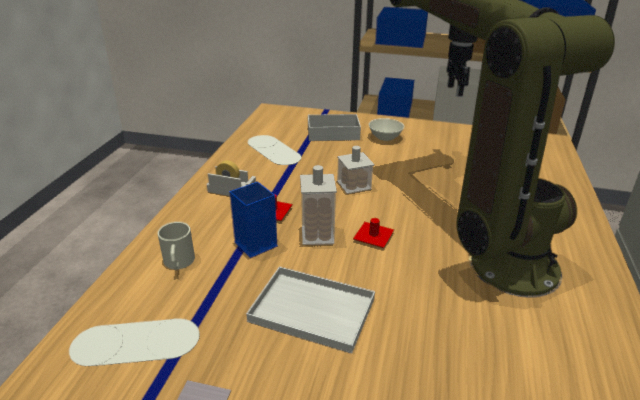

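Candidates for the lid in the top view are the white lid on the tall clear canister (338,202), red lids at (367,158) and (348,280), and the short canister's white lid (468,232). There is also an open blue canister at (303,150). I choose the white lid at (338,202), which is at (318,176) in the side view. The tray is at top (225,241).

```bash
python3 - <<'E'
from h import *
print(atz('top',(338,202),.188),atz('side',(318,176),.188))
print('tray',atz('top',(225,241),0),atz('side',(312,308),0))
print('short',atz('top',(471,234),.113), atz('side',(355,154),.113))
im=cv2.imread('pics/top0.png')[160:260,290:390]; a=cv2.resize(im,None,fx=4,fy=4,interpolation=cv2.INTER_CUBIC)
im=cv2.imread('pics/side0.png')[155:255,270:370]; b=cv2.resize(im,None,fx=4,fy=4,interpolation=cv2.INTER_CUBIC)
cv2.imwrite('pics/c0.png',np.hstack([a,b]))
for c in [(203,189),(266,196),(249,293),(180,284)]: print(c,atz('top',c,.025))
print(sensors.read_state())
E
```

```text
[ 0.51547522 -0.00475707  0.188     ] [0.51620475 0.00189111 0.188     ]
tray [0.45916461 0.27281113 0.        ] [0.46323461 0.26745326 0.        ]
short [ 0.46257353 -0.30128167  0.113     ] [ 0.47034252 -0.28837538  0.113     ]
(203, 189) [0.58518313 0.33041071 0.025     ]
(266, 196) [0.56839072 0.17204113 0.025     ]
(249, 293) [0.33303917 0.20193788 0.025     ]
(180, 284) [0.35155743 0.36767919 0.025     ]
{'time': 0.5, 'q': array([-9.10280023e-01,  4.02143175e-02,  8.47599178e-02, -1.90274742e-05,
       -1.61549449e+00, -3.33695562e-01]), 'joint_velocities': array([-0.00116547, -0.00048378,  0.001124  ,  0.0003564 ,  0.00156814,
       -0.00030634]), 'joint_efforts': array([ 4.21477671e-04, -3.67541420e+01,  3.47162819e+01,  6.92771763e+00,
       -1.15538500e-03, -5.82885463e-06]), 'eef_pos': array([ 0.19262736, -0.56820298,  0.23122728]), 'eef_rot': array([[-9.47067503e-01, -3.21034481e-01, -7.85912502e-05],
       [-3.21034489e-01,  9.47067495e-01,  1.32138229e-04],
       [ 3.20102907e-05,  1.50374324e-04, -9.99999988e-01]]), 'contact_force': array([ 0.04836738, -0.53828203,  0.08809602]), 'ft_torque': array([-0.00342944, -0.02171868,  0.02653065]), 'gripper_width': 0.08540729487171109}
```

View pics/c0.png

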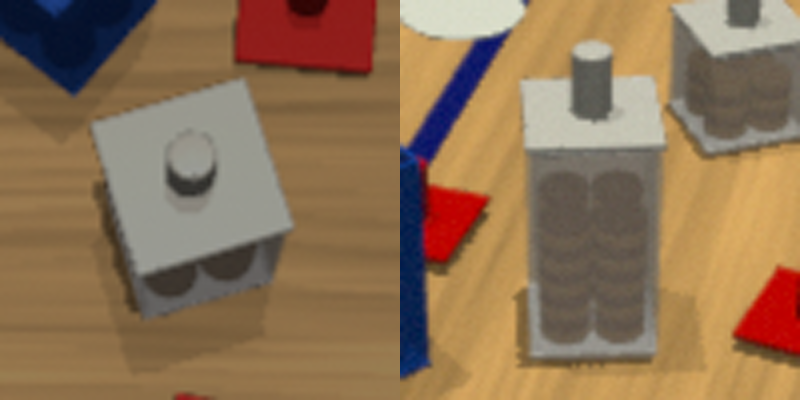

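The crop confirms it: white lid with a grey knob on the clear, tall, biscuit-filled canister. I'll move above it.

>>> step_arm(
  steps=[
    [0, 0, 0, 5, 0, 0, 0],
    [0, 3, 5, 7, 0, 0, 0],
    [0, 32.3, 56.6, 7, 0, 0, 0],
    [0, 32.3, 56.6, 7, 0, 0, 0],
    [0, 32.3, 56.6, 7, 0, 0, 0],
    [0, 32.3, 56.6, 7, 0, 0, 0],
    [0, 32.3, 56.6, 7, 0, 0, 0],
    [0, 32.3, 56.6, 7, 0, 0, 0],
    [0, 32.3, 56.6, 7, 0, 0, 0],
    [0, 32.3, 56.6, 7, 0, 0, 0],
    [0, 32.3, 56.6, 7, 0, 0, 0],
    [0, 32.3, 56.6, 7, 0, 0, 0],
    [0, 32.3, 56.6, 7, 0, 0, 0],
    [0, 32.3, 56.6, 7, 0, 0, 0],
    [0, 32.3, 56.6, 7, 0, 0, 0],
    [0, 32.3, 56.6, 7, 0, 0, 0],
    [0, 32.3, 56.6, 7, 0, 0, 0],
    [0, 32.3, 56.6, 7, 0, 0, 0],
  ],
  force=40,
)

```text
time: 2.3
eef_pos: [0.5153, -0.0033, 0.3019]
eef_rot: [[-0.948, -0.32, 0.001], [-0.32, 0.948, 0.0], [-0.001, -0.0, -1.0]]
contact_force: [-0.4, -0.1, 0.2]
gripper_width: 0.0854
```

```bash
python3 - <<'E'
from h import *
print(sensors.read_state()['eef_pos'],sensors.read_state()['time'])
for n in ['wrist','side','top']:
    snap(n,n+'1.png')
    for r in models.landmark_of('tall_lid_knob',n): print(n,np.round(r['position']),r['conf'],atz(n,r['position'],.188))
E
```

```text
[ 0.51529817 -0.00331875  0.30191126] 2.3
wrist [336.  55.] 0.95 [ 0.39991693 -0.03026675  0.188     ]
wrist [316. 208.] 0.94 [ 0.52334987 -0.00495444  0.188     ]
wrist [238. 250.] 0.8 [ 0.58574887 -0.06113471  0.188     ]
side [271. 199.] 0.72 [0.59506031 0.13366541 0.188     ]
side [317. 178.] 0.65 [0.51583642 0.00964142 0.188     ]
side [375. 223.] 0.64 [0.34720813 0.16951246 0.188     ]
top [337. 201.] 0.85 [ 0.51673879 -0.00246546  0.188     ]
top [349. 281.] 0.7 [ 0.35364732 -0.02761337  0.188     ]
top [365. 160.] 0.55 [ 0.60755985 -0.06209089  0.188     ]
```

View pics/wrist1.png

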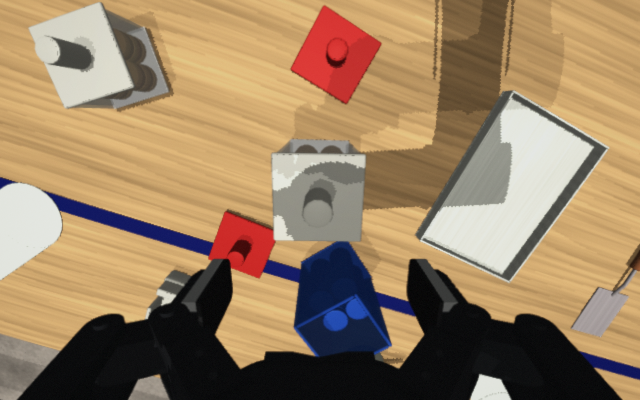

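View pics/side1.png

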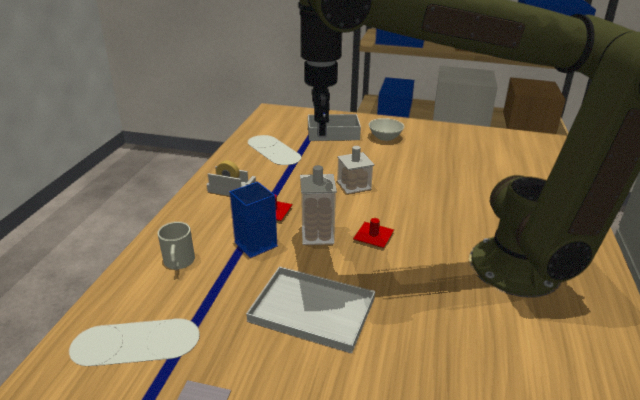

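```bash
python3 - <<'E'
from h import *
im=cv2.imread('pics/wrist1.png'); t=cv2.imread('pics/top1.png')
def circ(x,y,z,r=.013):
    a=np.linspace(0,2*np.pi,40); return np.c_[x+r*np.cos(a),y+r*np.sin(a),0*a+z]
out=[]
for (x,y) in [(.5165,-.003),(.522,-.004)]:
  for n,src,(u,v) in [('wrist',im,(318,200)),('top',t,(338,205))]:
    w=30 if n=='top' else 60; k=400//(2*w)
    c=cv2.resize(src[v-w:v+w,u-w:u+w],(400,400),interpolation=cv2.INTER_CUBIC); s=400/(2*w)
    for z,col in [(.166,(0,255,0)),(.21,(0,0,255))]:
        p=((proj(n,circ(x,y,z))-[u-w,v-w]+.5)*s).astype(int)
        cv2.polylines(c,[p],True,col,1)
    out.append(c)
cv2.imwrite('pics/ov.png',cv2.resize(np.vstack([np.hstack(out[:2]),np.hstack(out[2:])]),(600,600)))
print(vision.get_calibration('wrist')['extrinsics'])
E
```

```text
[[-3.19201898e-01  9.05593447e-01  2.79303880e-01  4.45002128e-01]
 [ 9.47686337e-01  3.04753553e-01  9.49519829e-02 -2.83668360e-02]
 [ 8.69043702e-04  2.95001324e-01 -9.55496449e-01  4.44610500e-01]
 [ 0.00000000e+00  0.00000000e+00  0.00000000e+00  1.00000000e+00]]
```

View pics/ov.png

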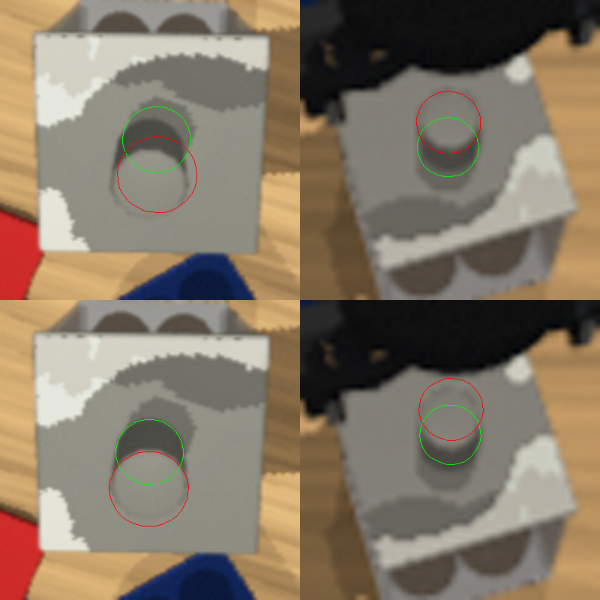

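>>> step_arm(
  steps=[
    [0, 0.5, -0.1, -4, 0, 0, 0],
    [0, 0.5, -0.1, -8, 0, 0, 0],
    [0, 0.5, -0.1, -10, 0, 0, 0],
    [0, 0.5, -0.1, -12, 0, 0, 0],
    [0, 0.5, -0.1, -12.5, 0, 0, 0],
    [0, 0.5, -0.1, -12.5, 0, 0, 0],
    [0, 0.5, -0.1, -12.5, 0, 0, 0],
  ],
)

```text
time: 3.3
eef_pos: [0.5211, -0.0033, 0.1777]
eef_rot: [[-0.947, -0.321, 0.002], [-0.321, 0.947, 0.0], [-0.002, -0.0, -1.0]]
contact_force: [-0.0, -0.0, 0.2]
gripper_width: 0.0855
```

```bash
python3 - <<'E'
from h import *
a=snap('wrist','w2.png'); b=snap('side','s2.png')
b=cv2.resize(b[130:250,240:400],(640,480)); cv2.imwrite('pics/s2c.png',cv2.cvtColor(b,cv2.COLOR_RGB2BGR))
E
```

```text
(no output)
```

View pics/w2.png

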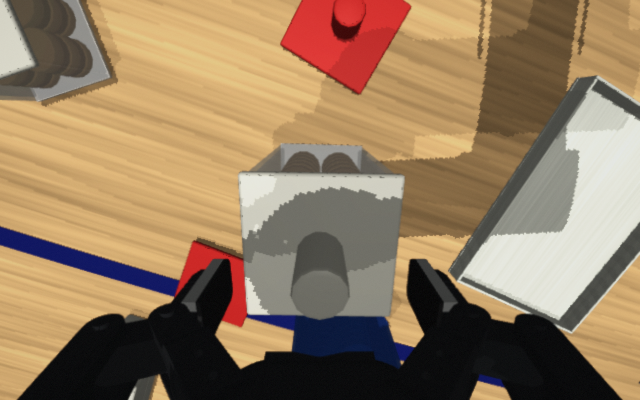

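View pics/s2c.png

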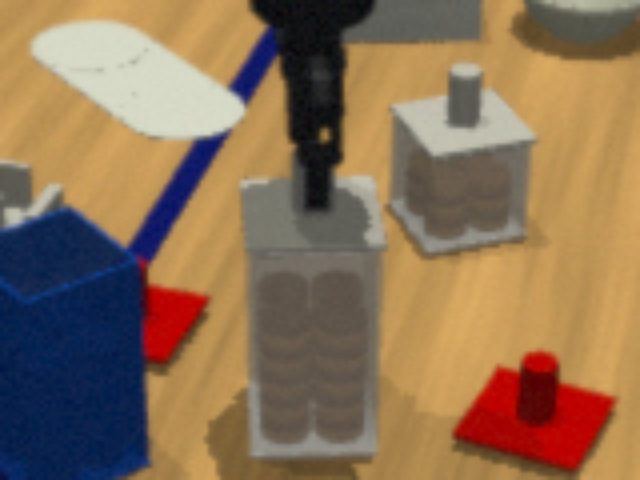

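The knob (320,295 in the wrist view) is centred between the pads, and the side view shows the finger in line with it. Closing.

>>> step_arm(
  steps=[
    [0.3, 0, 0, 0, 0, 0, 0],
    [0.5, 0, 0, 0, 0, 0, 0],
    [0.7, 0, 0, 0, 0, 0, 0],
    [0.9, 0, 0, 0, 0, 0, 0],
    [0.9, 0, 0, 0, 0, 0, 0],
    [0.9, 0, 0, 0, 0, 0, 0],
    [0.9, 0, 0, 0, 0, 0, 0],
    [0.9, 0, 0, 0, 0, 0, 0],
  ],
  force=40,
)

```text
time: 4.2
eef_pos: [0.5207, -0.0032, 0.1765]
eef_rot: [[-0.947, -0.321, 0.0], [-0.321, 0.947, 0.0], [-0.0, -0.0, -1.0]]
contact_force: [-0.8, 0.5, 1.5]
gripper_width: 0.0253
```

Gripped at 25 mm. Now a gentle vertical lift.

>>> step_arm(
  steps=[
    [1, 0, 0, 0.3, 0, 0, 0],
    [1, 0, 0, 0.8, 0, 0, 0],
    [1, 0, 0, 1.5, 0, 0, 0],
    [1, 0, 0, 2.5, 0, 0, 0],
    [1, 0, 0, 4, 0, 0, 0],
    [1, 0, 0, 5.5, 0, 0, 0],
    [1, 0, 0, 7, 0, 0, 0],
    [1, 0, 0, 7.5, 0, 0, 0],
    [1, 0, 0, 7.5, 0, 0, 0],
    [1, 0, 0, 7.5, 0, 0, 0],
  ],
  force=50,
)

```text
time: 5.2
eef_pos: [0.5205, -0.0031, 0.2507]
eef_rot: [[-0.947, -0.321, -0.001], [-0.321, 0.947, 0.0], [0.001, 0.001, -1.0]]
contact_force: [-0.4, -0.9, -1.3]
gripper_width: 0.0248
```

```bash
python3 - <<'E'
from h import *
b=snap('side','s3.png'); snap('top','t3.png')
b=cv2.resize(b[90:250,220:460],(720,480)); cv2.imwrite('pics/s3c.png',cv2.cvtColor(b,cv2.COLOR_RGB2BGR))
for n in('top','side'):
  for r in models.landmark_of('tray',n): print(n,r['position'],r['conf'],atz(n,r['position'],0))
E
```

```text
side [310.3, 308.6] 0.85 [0.46646976 0.27022098 0.        ]
```

View pics/s3c.png

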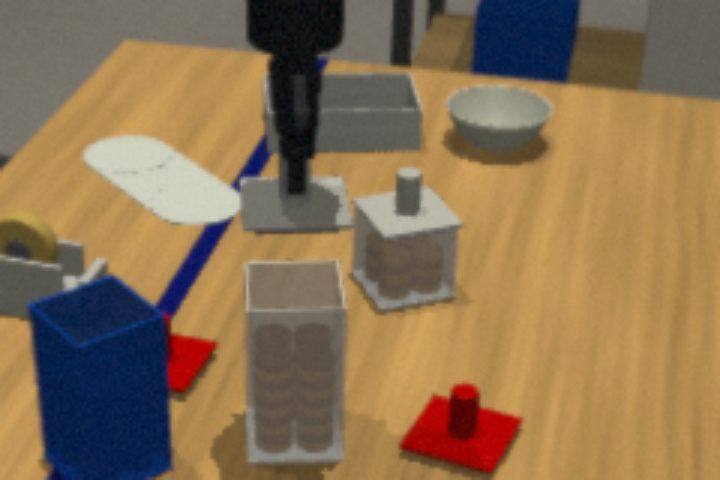

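The lid is lifted level and the canister is still upright. Carrying it over the tray at about (0.463, 0.270).

>>> step_arm(
  steps=[
    [1, -0.4, 2, 0, 0, 0, 0],
    [1, -1.1, 5, 0, 0, 0, 0],
    [1, -1.8, 8.5, 0, 0, 0, 0],
    [1, -2.6, 12, 0, 0, 0, 0],
    [1, -3.3, 15.5, 0, 0, 0, 0],
    [1, -4.0, 19, 0, 0, 0, 0],
    [1, -4.8, 22.5, 0, 0, 0, 0],
    [1, -5.4, 25.5, -1, 0, 0, 0],
    [1, -5.8, 27.3, -4, 0, 0, 0],
    [1, -5.8, 27.3, -8, 0, 0, 0],
    [1, -5.8, 27.3, -12, 0, 0, 0],
    [1, -5.8, 27.3, -15, 0, 0, 0],
    [1, -5.8, 27.3, -15, 0, 0, 0],
    [1, -5.8, 27.3, -15, 0, 0, 0],
  ],
)

```text
time: 6.8
eef_pos: [0.463, 0.2696, 0.1021]
eef_rot: [[-0.947, -0.321, 0.001], [-0.321, 0.947, -0.001], [-0.0, -0.001, -1.0]]
contact_force: [-0.1, -0.1, 0.3]
gripper_width: 0.0246
```

```bash
python3 - <<'E'
from h import *
snap('side','s4.png'); snap('wrist','w4.png')
E
```

```text
(no output)
```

View pics/s4.png

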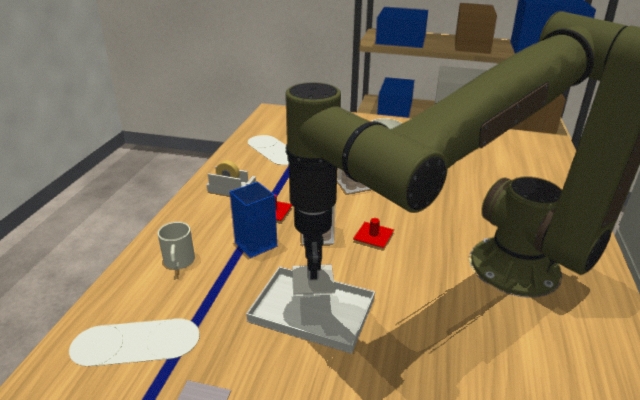

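View pics/w4.png

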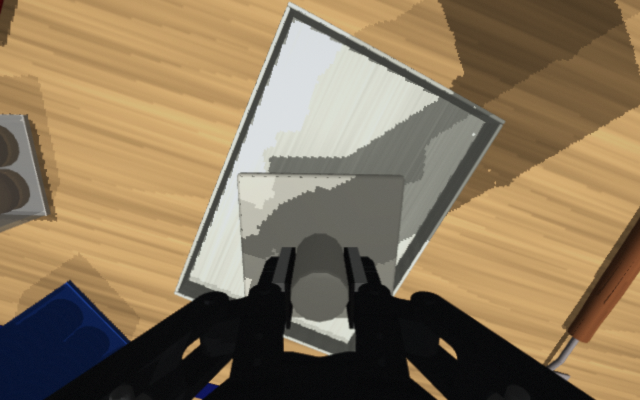

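The lid is held level over the tray (wrist view: lid at 320,240; tray corners 290,5 / 500,122 / 178,292). Lowering.

>>> step_arm(
  steps=[
    [1, 0, 0, -2, 0, 0, 0],
    [1, 0, 0, -4, 0, 0, 0],
    [1, 0, 0, -5.5, 0, 0, 0],
    [1, 0, 0, -6.3, 0, 0, 0],
    [1, 0, 0, -6.8, 0, 0, 0],
    [1, 0, 0, -7.1, 0, 0, 0],
    [1, 0, 0, -7.2, 0, 0, 0],
    [1, 0, 0, -7.2, 0, 0, 0],
    [1, 0, 0, -7.2, 0, 0, 0],
  ],
)

```text
time: 7.8
eef_pos: [0.4629, 0.27, 0.0298]
eef_rot: [[-0.947, -0.321, 0.001], [-0.321, 0.947, 0.001], [-0.001, 0.0, -1.0]]
contact_force: [0.0, -0.1, -1.7]
gripper_width: 0.0251
```

>>> step_arm(
  steps=[
    [1, 0, 0, -0.1, 0, 0, 0],
    [1, 0, 0, -0.2, 0, 0, 0],
    [1, 0, 0, -0.2, 0, 0, 0],
    [1, 0, 0, -0.2, 0, 0, 0],
  ],
)

```text
time: 8.2
eef_pos: [0.4628, 0.2699, 0.0275]
eef_rot: [[-0.947, -0.321, 0.0], [-0.321, 0.947, 0.0], [-0.0, 0.0, -1.0]]
contact_force: [-0.9, -0.1, 0.4]
gripper_width: 0.0246
```

>>> step_arm(
  steps=[
    [1, 0, 0, -0.1, 0, 0, 0],
    [1, 0, 0, -0.1, 0, 0, 0],
    [1, 0, 0, -0.1, 0, 0, 0],
  ],
)

```text
time: 8.5
eef_pos: [0.4629, 0.2699, 0.0275]
eef_rot: [[-0.947, -0.321, 0.001], [-0.321, 0.947, 0.0], [-0.001, 0.0, -1.0]]
contact_force: [-3.1, 0.0, 6.0]
gripper_width: 0.0248
```

The upward force has reached 6 N, so the lid is on the tray floor. Releasing it.

>>> step_arm(
  steps=[
    [1, 0, 0, 0.1, 0, 0, 0],
    [0.5, 0, 0, 0.1, 0, 0, 0],
    [0.3, 0, 0, 0.1, 0, 0, 0],
    [0.2, 0, 0, 0.1, 0, 0, 0],
    [0.2, 0, 0, 0.1, 0, 0, 0],
    [0.2, 0, 0, 0.1, 0, 0, 0],
    [0.2, 0, 0, 2, 0, 0, 0],
    [0.2, 0, 0, 5, 0, 0, 0],
    [0.2, 0, 0, 9, 0, 0, 0],
    [0.2, 0, 0, 13, 0, 0, 0],
    [0.2, 0, 0, 17, 0, 0, 0],
    [0.2, 0, 0, 21, 0, 0, 0],
    [0.2, 0, 0, 21, 0, 0, 0],
    [0.2, 0, 0, 21, 0, 0, 0],
  ],
)

```text
time: 9.9
eef_pos: [0.4628, 0.2702, 0.2372]
eef_rot: [[-0.947, -0.321, 0.001], [-0.321, 0.947, 0.002], [-0.002, 0.002, -1.0]]
contact_force: [-0.1, -0.9, -0.9]
gripper_width: 0.068
```

```bash
python3 - <<'E'
from h import *
snap('side','s5.png'); snap('wrist','w5.png'); 
for n in('wrist','side'):
  for t,z in(('tray',0),('tall_lid_knob',.039)):
    for r in models.landmark_of(t,n): print(n,t,np.round(r['position']),r['conf'],atz(n,r['position'],z))
E
```

```text
wrist tall_lid_knob [  9. 250.] 0.95 [ 0.67212818 -0.0769639   0.039     ]
wrist tall_lid_knob [320. 180.] 0.86 [0.46146109 0.26817263 0.039     ]
wrist tall_lid_knob [70.  5.] 0.8 [ 0.3706937  -0.02641677  0.039     ]
side tray [311. 309.] 0.66 [0.46352528 0.27173007 0.        ]
side tall_lid_knob [270. 202.] 0.8 [ 0.67630878 -0.07293397  0.039     ]
side tall_lid_knob [377. 224.] 0.79 [ 0.36171976 -0.04293236  0.039     ]
side tall_lid_knob [312. 297.] 0.7 [0.46093497 0.27381632 0.039     ]
```

View pics/s5.png

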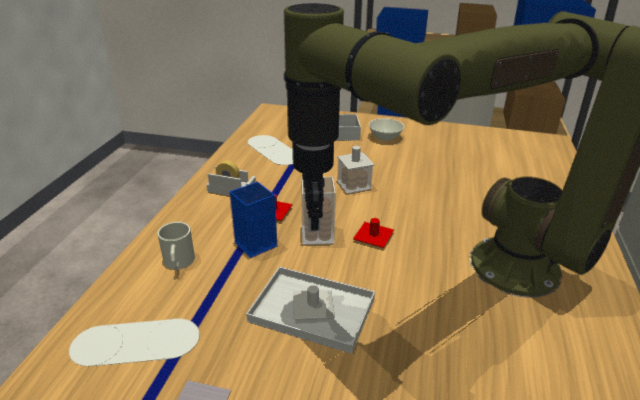

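View pics/w5.png

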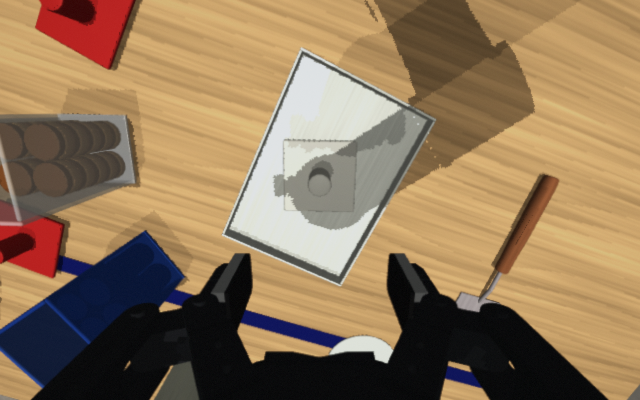

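The lid lies flat, knob up, near the tray's centre (side 312,297; wrist 320,180). The tall canister stands at its place, the short canister is untouched, and the gripper is clear.

```bash
python3 -c "
from cell import finish_job,sensors
print(sensors.read_state()['contact_force'],finish_job())"
```

```text
the job is handed in; nothing more can be done
[-0.95098254 -0.99916116 -0.40252486] None
```

I lifted the white lid off the tall clear canister by its knob, carried it level to the aluminium tray and lowered it until it touched the floor (6 N upward). I then released it, raised the gripper clear and handed the job in at about 10 s of the 35 s allowed.

**Last checks:** the wrist and side pictures show the lid flat with its knob up. The knob measures about (0.461, 0.268–0.274), within about 4 mm of the tray's centre at about (0.464, 0.272). The tall canister stands upright, the tray looks flat, and the short canister and its lid look unmoved; I judged these by eye.

**Disagreements:**
- Before the grasp, the top and wrist views differed by about 5–6 mm on the knob's position. I went mostly with the wrist view, and the grasp held.
- The networks also reported the red lids as the tall lid's knob, and I ignored those.
- After release, the wrist view did not report the tray, so its centre comes from the side view alone.

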